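Move the order board to the packed rail

ROBOT

A 6-joint arm with a two-finger parallel gripper is mounted at the origin on the work surface. World frame = base frame: x ahead of the robot, y to its left, z up, the work surface at z = 0. Lengths are in m, angles in rad, forces in N, time in s.
With the tool pointing down it reaches from about 0.375 to 0.975 m from the base axis. Payload 3.8 kg.
Tool frame: the origin (TCP) lies on the centre line of the jaws, within the pads' length; the fingertips stand 25 mm ahead of it and the grasp point (between the pads) lies 6 mm ahead of it; z points along the fingers, y is the line along which they close (so a half turn about z gives the same grasp; the last joint's range is limited). The gripper opens to 85 mm and grips with 20 to 120 N. Pads are 22 mm wide; open, the fingers measure 114 mm over their backs; the gripper's body (76 mm by 85 mm) begins 54 mm behind the grasp point. The pads swing forward as they close: fully open they stand 13 mm farther back than shut.
Start: joints at [-1.267, 0.264, 1.604, -0, 1.274, -0.037], TCP at [0.226, -0.636, 0.256] pointing down, gripper open.
Joint ranges: [-2.63, 2.63], [-0.94, 2.18], [0.31, 2.57], [-1.31, 4.45], [0, 2.66], [-2.55, 2.55]. Speed limits (rad/s): [2.57, 2.57, 3.14, 3.14, 3.14, 3.14].

INTERFACE

Orientations are given as a rotation vector (axis times angle).
In Python, from workcell import bot gives the robot as it stands. The module is installed in compiled form; this text tells all that it offers.
- The arm moves only by the tool play_rows, never from a script. Its argument "commands" is a list that holds one entry, the list of rows, each a list of 7 numbers: the shift along the tool's x, y, z as a fraction of full scale, then the turn, a rotation vector about the tool's x, y, z as a fraction of full scale, then the closure, from -1 (fully open) to 1 (shut). A call has 1 to 8 rows; each row is the pose to reach, as a shift and turn from the pose commanded when the call began, along the tool's axes at that moment, turning the shorter way round; what a row does not reach only later rows make up. Full scale, the value 1, is 60 cm for a shift and 180 degrees for a turn. A row lasts 1/10 s, in which the tool goes at most 50 mm and 8.59 degrees, less where a joint would pass 70% of its speed; a pose out of reach is approached as far as the arm can. A call with a number of a shift or a turn outside -1 to 1 is refused whole. A call with a gripper value outside its range is refused whole. The fingers move at their own pace and stop on an object; "force" is the grip in N (left out, the last holds). Time passes only in rows, so rows that repeat a pose let the fingers close. It gives the time, the measured TCP pose, the force, the opening and the grip force at its end, in the units of the state.
- bot.read_state(): the state, without advancing time (a new reading comes with each control period).
- bot.read_camera(name): name is "scene" or "side" or "wrist"; returns the picture (384x512x3 uint8, blue, green, red); there is no depth.
- bot.camera_params(name): a dict with "fov_y" (degrees; the focal length in pixels is half the picture's height over the tangent of half this angle, whatever the lens; pixels are square), "cx", "cy" (the principal point, pixels), "rvec" (rotation vector, rad) and "tvec" (3), from world to camera coordinates, as OpenCV has them. Camera axes: x right, y down, z forward; pixel columns grow to the right and rows downward; lengths in m; the calibration is good to about 2 mm. The wrist camera is an equidistant fisheye: a pixel r from the principal point sees the ray r / f radians off the axis. A picture is of the moment at which its call begins: read the wrist's pose just before it. camera_params takes no time and is no camera call; for the wrist camera it gives the pose at the moment of the call.
- bot.finish_job(): hands the job in; it is judged then, once.
The state is a dict: "time": time; "q": joint angles; "joint_vel": joint speeds; "joint_torque": joint torques, N m; "tool_pos": TCP position; "tcp_rot": TCP orientation; "wrist_force": force on the tool from outside, world axes, zero at the start; "torque": the same for the moment, N m; "width": opening from 0.0 (shut) to 1.0 (fully open); "grip_force": force on a finger pad.
Only numpy, scipy, OpenCV 4.12 (cv2) and the standard library are available. Lean on these libraries where they do the work, as an engineer would, in place of code of your own. Each camera call takes 0.05 s, during which the arm holds its last target. There are 200 camera calls.

TASK

This order is packed: take the rectangular wooden order board off the rail on the robot's left by lifting its loop over the upturned end stop, thread it over the end stop of the right-hand rail and slide it along that rail right up to the black collar. Leave it hanging there still, without dropping it and without disturbing the round tags, the parcels or the other things on the table.

Things in the scene. Friction and masses are not known exactly. Their poses are not given: they have to be found in the camera images.
- order_board: Rectangular light-wood board with a paper slip under a closed steel strap loop, all 12 mm thick along own y. Origin: on the rail's axis when hanging, just under the loop's roof; z up, x across the board (away from the robot at yaw 0), y along the rail. Board x -70 to +70, z -56 down to -146 mm. 0.11 to 0.21 kg, centre of mass about z -95. Hangs loosely, 64 mm over the table; can swing.
- board_loop (a point): Middle of the loop's opening, 25 mm below the board's origin. Opening 40 mm wide (x -20 to +20), from the board's top edge (origin z -56 mm) up to the roof, an upside-down V peaking at origin z +6, falling to about -1 at the sides. Outside: 50 mm wide, top at +12. A lift of 21 to 49 mm lets it pass along over an end stop.
- board_grip (a point): Grip spot on the board's shoulder on the robot's side, mid-thickness, at (-50, 0, -72) mm from the board's origin (20 mm in from its end, 16 mm below its top edge): pinch across the 12 mm thickness (own y). Beside the loop the shoulders are free for |x| 25 to 70 mm.
- stand_a: Rail stand on the robot's left (+y), fixed, where the board starts. Origin under the post at table level. Post 20 mm thick, 330 tall, base plate 80 x 90 x 12. A steel rail, 12 mm diameter, runs from it along own -y at z 210 mm, 235 long, free end turned up as end stop: 10 mm thick, top 26 above the rail's axis. Collar (26 mm diameter, 6 thick) fixed 105 mm from the post; the board hangs between it and the stop.
- stand_a_lamp (a point): Middle of the open lamp frame over the left rail, 292 mm above the table (its underside). Two lamp bars, 18 mm wide and 22 thick, run along the rail, from the post to 10 mm past its end, outer edges at stand x -50 and +50; ties at both ends. So a gripper cannot come straight down on the board: it must come tilted from the robot's side, 25 to 45 degrees from vertical. The right stand has the same.
- stand_b: Right rail stand, fixed, where the board must go. Mirror image of the left one: origin under the post at table level, rail along its own +y at z = 210 mm, upturned end stop 235 mm from the post, collar 105 mm from the post, same lamp frame over the rail.
- stand_a_stop (a point): On the axis of the left rail, at its upturned end stop.
- stand_b_stop (a point): On the axis of the right rail, at its upturned end stop.
- stand_b_collar (a point): Centre of the black collar on the right rail (6 mm thick along the rail); the board against it has its origin 9 mm from this point, on the end-stop side.
- disc_a: Round wooden tag (84 mm disc, same loop) hanging between collar and post of the left rail; leave it. Origin on the rail's axis.
- disc_b: The same, between collar and post of the right rail; leave it.
- parcel_1: Bystander: tied wooden box 110 x 140 x 50 mm with a paper slip, origin under its centre.
- parcel_2: Bystander: tied wooden box 110 x 130 x 48 mm with a blue cover, origin under its centre.
- parcel_3: Bystander: tied wooden box 100 x 140 x 42 mm, origin under its centre.
- tape_roll: Bystander: tape roll lying flat, 100 mm across, 45 mm high, between the stands; origin under its centre.
- marker_pot: Bystander: grey pot 72 mm across, 70 mm high, origin under its centre.
Mind the look-alikes: they are no part of the job. What is shaped like the order_board but pink is not meant.

How it is judged:
By the outcome, as a careful person would: the job done as asked, in the order asked, and still so for the second after the job is handed in, with the robot touching nothing.
It also fails if it takes over 53 s, if anything falls off the work surface, if the arm or the gripper's body presses on something with over 40 N, if the wrist force passes 120 N, or if a joint passes its speed limit or range.

## Working session

There is one attempt and no reset: what is moved stays moved. The work goes in short steps, Python scripts to look and compute and a tool call to move; the robot and the scene stay as the last step left them, time stands still between calls to the robot, and variables do not carry over. Pictures are saved under pics/ and viewed, at most 10 in all, crops included, and the job is handed in when it is done.

Besides the shell and the picture viewer there is one more tool, called after "Request:" as name(argument=value, ...) on one line, values as JSON. play_rows: Moves the arm, as the interface text tells. Its arguments: {"type":"object","properties":{"commands":{"type":"array"},"force":{"type":"number"}},"required":["commands"]}

```bash
mkdir -p pics; python3 - <<'E'
from workcell import bot
import cv2,json
s=bot.read_state();print(s)
for n in ["scene","side","wrist"]:
    p=bot.camera_params(n);print(n,p)
    cv2.imwrite(f"pics/{n}0.png",bot.read_camera(n))
E
```

```text
{'time': 0.0, 'q': array([-1.26690223e+00,  2.64763354e-01,  1.60539176e+00, -4.19275473e-06,
        1.27370933e+00, -3.68575453e-02]), 'joint_vel': array([ 0.00219987, -0.00122157,  0.00051935,  0.00015036,  0.0019435 ,
        0.00033396]), 'joint_torque': array([-7.10988224e-04, -5.15114594e+01, -3.67310643e+01, -7.19151126e-05,
        1.32487767e-02, -1.24651146e-05]), 'tool_pos': array([ 0.22540042, -0.63552569,  0.25494551]), 'tcp_rot': array([-3.09388709e+00, -5.32285872e-01,  4.80942841e-04]), 'wrist_force': array([ 0.52592573, -0.40586983, -0.82668239]), 'torque': array([-0.04870614,  0.01629187,  0.00734431]), 'grip_force': 0.0, 'width': 1.0000774295699522}
scene {'fov_y': 42.00418613051824, 'cx': 257.7631702740737, 'cy': 186.37544383184846, 'rvec': array([ 1.7961935 ,  1.32116404, -0.75640912]), 'tvec': array([-0.21592537, -0.11812207,  2.15579537])}
side {'fov_y': 47.45076871258459, 'cx': 258.3606700380387, 'cy': 193.41172853882193, 'rvec': array([ 0.93462698, -2.57188872,  0.94225935]), 'tvec': array([0.50600021, 0.38860789, 1.13044547])}
wrist {'fov_y': 65.70646984690485, 'cx': 255.56789648618738, 'cy': 193.15312766025528, 'rvec': array([-2.34286927,  1.65482679,  0.27057515]), 'tvec': array([-0.6732862 , -0.04170203,  0.37967574])}
```

```bash
python3 -c "
import cv2,numpy as np
for n in ['scene','side']:
    cv2.imwrite(f'pics/{n}0b.png',cv2.resize(cv2.imread(f'pics/{n}0.png'),(800,600),interpolation=cv2.INTER_CUBIC))"
```

```text
(no output)
```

View pics/scene0b.png

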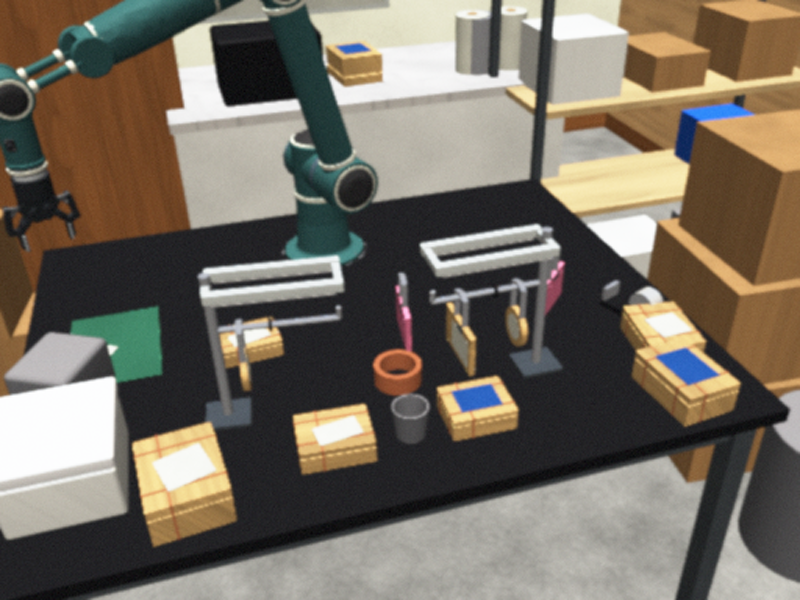

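View pics/side0b.png

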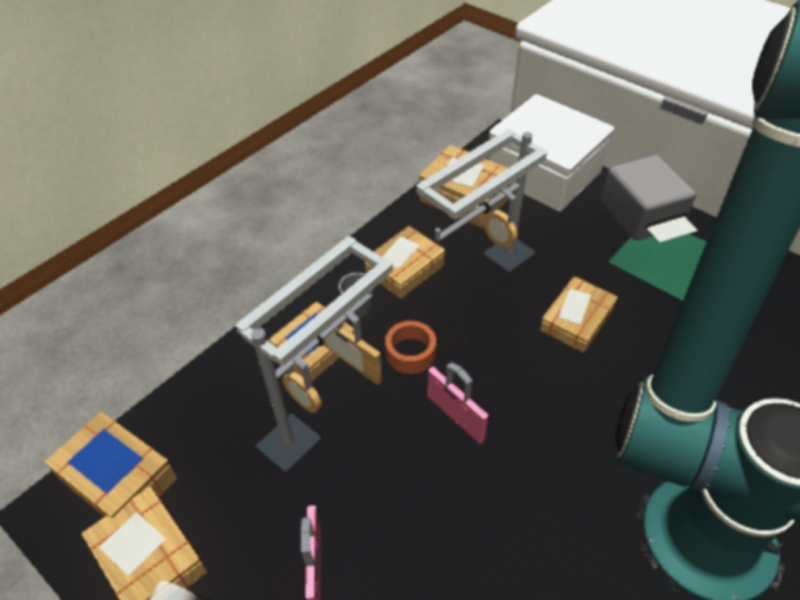

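The scene view shows stand A on the right (stop near (432,297), post foot (537,362)) and stand B on the left (stop (340,312), post foot (228,412)). The wooden board is at (460,335), and a pink look-alike stands free near (404,310). The side view agrees. I'll enlarge both rails next.

```bash
python3 -c "
import cv2,numpy as np
a=cv2.imread('pics/scene0.png');b=cv2.imread('pics/side0.png')
c=cv2.resize(a[140:290,115:375],None,fx=3,fy=3,interpolation=cv2.INTER_CUBIC)
d=cv2.resize(b[75:285,150:360],None,fx=2.8,fy=2.8,interpolation=cv2.INTER_CUBIC)
cv2.imwrite('pics/c1.png',c);cv2.imwrite('pics/d1.png',d)"
```

```text
(no output)
```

View pics/c1.png

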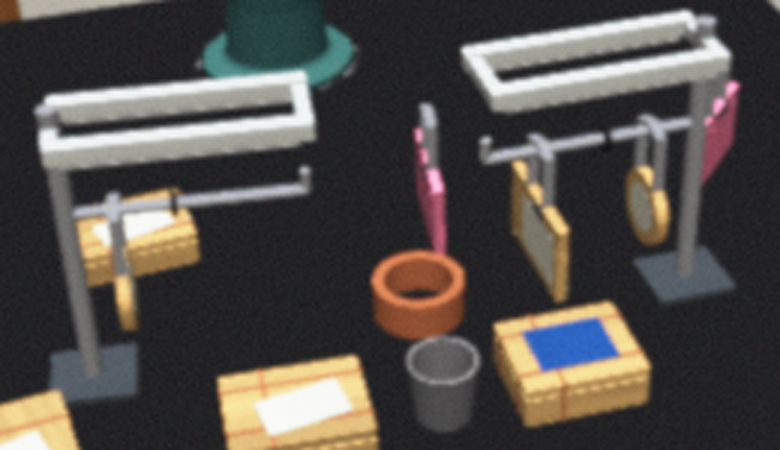

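View pics/d1.png

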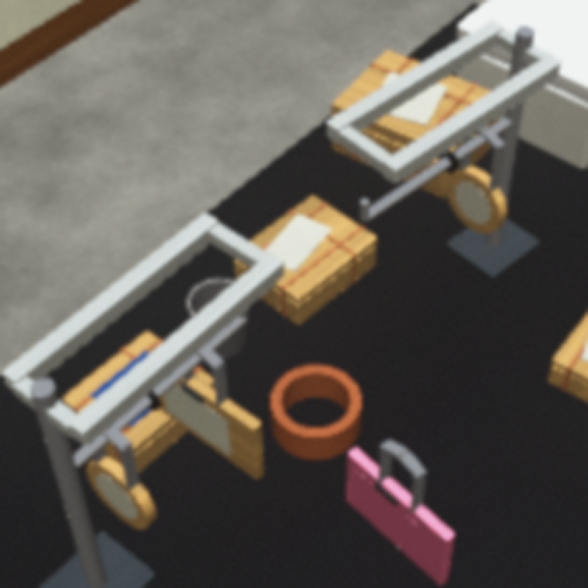

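```bash
cat > h.py <<'E'
from workcell import bot
import numpy as np,cv2
from scipy.spatial.transform import Rotation as R
P={n:bot.camera_params(n) for n in("scene","side")}
def ray(n,u,v):
    p=P[n];f=192/np.tan(np.radians(p["fov_y"]/2));M=R.from_rotvec(p["rvec"]).as_matrix()
    return -M.T@p["tvec"], M.T@np.array([(u-p["cx"])/f,(v-p["cy"])/f,1])
def onz(n,u,v,z):
    o,d=ray(n,u,v);return o+d*(z-o[2])/d[2]
def tri(a,b):
    (o,d),(p,e)=ray("scene",*a),ray("side",*b)
    t=np.linalg.lstsq(np.c_[d,-e],p-o,rcond=None)[0];x,y=o+d*t[0],p+e*t[1]
    return (x+y)/2,np.linalg.norm(x-y)
def proj(n,X):
    p=P[n];f=192/np.tan(np.radians(p["fov_y"]/2));c=R.from_rotvec(p["rvec"]).apply(X)+p["tvec"]
    return c[...,:2]/c[...,2:]*f+[p["cx"],p["cy"]]
E
cat > m.py <<'E'
from h import *
np.set_printoptions(precision=4,suppress=True)
S=lambda u,v:(u/3+115-1/3,v/3+140-1/3)
D=lambda u,v:(u/2.8+150-.3,v/2.8+75-.3)
for k,u,z in [("Astop",(487,158),.21),("Atop",(486,140),.233),("Acol",(606,139),.21),("Apost",(705,22),.33),("Afoot",(685,276),.012),("Bstop",(306,188),.21),("Btop",(305,171),.233),("Bcol",(173,201),.21),("Bpost",(46,110),.33),("Bfoot",(93,376),.012)]:
    print("sc",k,onz("scene",*S(*u),z))
for k,u,z in [("Bstop",(366,214),.21),("Bcol",(452,160),.21),("Acol",(155,395),.21),("Apost",(42,387),.33),("Bpost",(524,35),.33)]:
    print("sd",k,onz("side",*D(*u),z))
print("board near top corner",tri(S(517,165),D(262,430)))
print("loop",tri(S(540,138),D(208,352)))
print("board far bottom z.064",onz("scene",*S(562,297),.064),"near bottom side",onz("side",*D(262,477),.064))
print("pink top",onz("side",*D(347,455),.09),onz("side",*D(452,540),.09),"pink bottom",onz("side",*D(443,582),0))
print("pink bottom sc",onz("scene",*S(440,252),0),"looptops",tri(S(427,105),D(403,445)))
for k,u in [("tape",(418,270)),("pot",(443,355))]: print(k,onz("scene",*S(*u),.05))
E
python3 m.py
```

```text
sc Astop [0.6572 0.0946 0.21  ]
sc Atop [0.6589 0.093  0.233 ]
sc Acol [0.6618 0.2232 0.21  ]
sc Apost [0.6632 0.3248 0.33  ]
sc Afoot [0.6672 0.325  0.012 ]
sc Bstop [ 0.6524 -0.0933  0.21  ]
sc Btop [ 0.6568 -0.0938  0.233 ]
sc Bcol [ 0.6334 -0.223   0.21  ]
sc Bpost [ 0.6261 -0.3268  0.33  ]
sc Bfoot [ 0.6321 -0.3281  0.012 ]
sd Bstop [ 0.658  -0.1001  0.21  ]
sd Bcol [ 0.6377 -0.2279  0.21  ]
sd Acol [0.6597 0.216  0.21  ]
sd Apost [0.6621 0.3271 0.33  ]
sd Bpost [ 0.6231 -0.3218  0.33  ]
board near top corner (array([0.588 , 0.151 , 0.1477]), np.float64(0.002365390842065077))
loop (array([0.6517, 0.1527, 0.2196]), np.float64(0.0024239845053548098))
board far bottom z.064 [0.7217 0.1557 0.064 ] near bottom side [0.5907 0.151  0.064 ]
pink top [0.5297 0.0881 0.09  ] [0.3898 0.1007 0.09  ] pink bottom [0.3938 0.0982 0.    ]
pink bottom sc [0.522  0.0821 0.    ] looptops (array([0.4641, 0.0871, 0.1658]), np.float64(0.00033987752813005665))
tape [0.6116 0.0305 0.05  ]
pot [0.7561 0.0145 0.05  ]
```

```bash
cat >> h.py <<'E'
def rot(tilt,yaw):
    t=np.radians(tilt);c,s=np.cos(yaw),np.sin(yaw)
    z=np.array([np.sin(t)*c,np.sin(t)*s,-np.cos(t)]);y=np.array([s,-c,0])
    return R.from_matrix(np.c_[np.cross(y,z),y,z])
def rel(p0,r0,p,r):  # row numbers from commanded pose (p0,r0) to (p,r)
    return np.round(np.r_[r0.inv().apply(np.subtract(p,p0))/.6,(r0.inv()*r).as_rotvec()/np.pi],4).tolist()
def tcp(grasp,tilt,yaw): return np.array(grasp)-.006*rot(tilt,yaw).apply([0,0,1])
def now():
    s=bot.read_state();return s["tool_pos"],R.from_rotvec(s["tcp_rot"]),s
E
python3 - <<'E'
from h import *
p,r,s=now()
ro=rot(40,-.02)
print(rel(p,r,[.45,-.2,.36],ro))
g=tcp([.607,.1525,.138],40,-.02); pre=g-.12*ro.apply([0,0,1]); print(g,pre)
print(rel([.45,-.2,.36],ro,pre,ro))
E
```

```text
[0.5954, -0.5595, -0.1736, -0.0406, 0.2199, 0.1099]
[0.60314405 0.15257713 0.14259627] [0.52602496 0.15411972 0.2345216 ]
[-0.0464, -0.5926, 0.234, 0.0, 0.0, 0.0]
```

Request:
play_rows(commands=[[[0.595,-0.56,-0.174,-0.041,0.22,0.11,-1],[0.595,-0.56,-0.174,-0.041,0.22,0.11,-1],[0.595,-0.56,-0.174,-0.041,0.22,0.11,-1],[0.595,-0.56,-0.174,-0.041,0.22,0.11,-1],[0.595,-0.56,-0.174,-0.041,0.22,0.11,-1],[0.595,-0.56,-0.174,-0.041,0.22,0.11,-1],[0.595,-0.56,-0.174,-0.041,0.22,0.11,-1],[0.595,-0.56,-0.174,-0.041,0.22,0.11,-1]]])

```text
time: 0.95
tool_pos: [0.4041, -0.2867, 0.3391]
tcp_rot: [2.942, -0.033, 1.073]
wrist_force: [0.9, 0.6, -0.5]
width: 1.001
grip_force: 0.0
```

```bash
cat > st.py <<'E'
from h import *
np.set_printoptions(precision=4,suppress=True)
p,r,s=now();m=r.as_matrix()
print(s["time"],p,"q",s["q"],"F",s["wrist_force"],"grip",s["grip_force"],"w",s["width"],"tilt",np.degrees(np.arccos(-m[2,2])),"yaw",np.arctan2(m[0,1],-m[1,1]),"y_z",m[2,1])
E
cat > go.py <<'E'
import sys
from h import *
# args: grasp x y z tilt yaw ; prints rows from current measured pose
x,y,z,t,w=map(float,sys.argv[1:6])
p,r,s=now();print(rel(p,r,tcp([x,y,z],t,w),rot(t,w)))
E
python3 st.py; python3 go.py .53 .1541 .23 40 -.02
```

```text
0.95 [ 0.4041 -0.2867  0.3391] q [-1.0342 -0.4181  2.2246  0.6871  1.0332  0.288 ] F [ 0.8716  0.6117 -0.5494] grip 0.0 w 1.0007619800902772 tilt 40.06827436345153 yaw -0.02314424882839127 y_z 0.00157989063635274
[0.0312, -0.7395, 0.2524, 0.001, -0.0004, -0.0004]
```

Request:
play_rows(commands=[[[0.031,-0.74,0.252,0,0,0,-1],[0.031,-0.74,0.252,0,0,0,-1],[0.031,-0.74,0.252,0,0,0,-1],[0.031,-0.74,0.252,0,0,0,-1],[0.031,-0.74,0.252,0,0,0,-1],[0.031,-0.74,0.252,0,0,0,-1],[0.031,-0.74,0.252,0,0,0,-1],[0.031,-0.74,0.252,0,0,0,-1]]])

```text
time: 1.75
tool_pos: [0.496, 0.0466, 0.2583]
tcp_rot: [2.943, -0.03, 1.069]
wrist_force: [0.6, -1.0, 0.6]
width: 1.0
grip_force: 0.0
```

```bash
python3 st.py; python3 go.py .53 .1541 .23 40 -.02
```

```text
1.75 [0.496  0.0466 0.2583] q [ 0.0929 -0.4819  2.4106 -0.152   0.5246  1.7883] F [ 0.5912 -0.9642  0.5971] grip 0.0 w 0.9995372921410365 tilt 39.92369235539962 yaw -0.021382436225399953 y_z 0.0034768513475297155
[0.0106, -0.1804, 0.0597, 0.0011, 0.0004, 0.0004]
```

Request:
play_rows(commands=[[[0.0106,-0.18,0.06,0,0,0,-1],[0.0106,-0.18,0.06,0,0,0,-1],[0.0106,-0.18,0.06,0,0,0,-1],[0.0106,-0.18,0.06,0,0,0,-1]]])

```text
time: 2.15
tool_pos: [0.5266, 0.1557, 0.2333]
tcp_rot: [2.945, -0.023, 1.065]
wrist_force: [0.7, -0.6, 0.4]
width: 0.997
grip_force: 0.0
```

```bash
python3 st.py; python3 - <<'E'
from h import *
cv2.imwrite('pics/w1.png',bot.read_camera('wrist'));print(bot.camera_params('wrist'))
E
```

```text
2.15 [0.5266 0.1557 0.2333] q [ 0.3942 -0.2871  2.3355 -0.5583  0.5096  2.3909] F [ 0.6664 -0.5988  0.4213] grip 0.0 w 0.9970094012963902 tilt 39.76059601163957 yaw -0.01678146908490831 y_z 0.0041150379181405395
{'fov_y': 65.70646984690485, 'cx': 255.56789648618738, 'cy': 193.15312766025528, 'rvec': array([ 2.00354982, -2.03957605,  0.38907884]), 'tvec': array([0.16257685, 0.61091741, 0.16484098])}
```

View pics/w1.png

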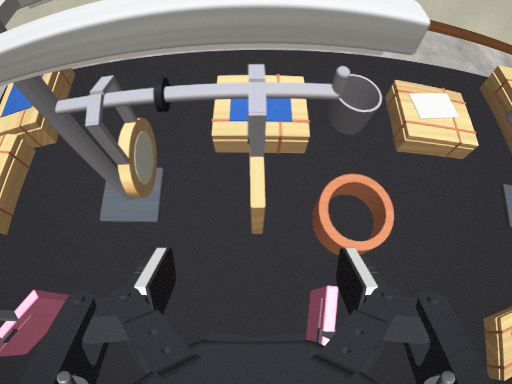

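The wrist view shows the board end-on at (257,160)–(257,232), midway between the pads at (155,275) and (350,275). The loop is at (257,100) and the A stop at (340,80).

```bash
cat >> h.py <<'E'
def wray(w,u,v):
    f=192/np.tan(np.radians(w["fov_y"]/2));M=R.from_rotvec(w["rvec"]).as_matrix()
    a=np.array([u-w["cx"],v-w["cy"]]);n=np.linalg.norm(a);t=n/f
    return -M.T@w["tvec"],M.T@np.r_[a/n*np.sin(t),np.cos(t)]
E
python3 - <<'E'
from h import *
w=bot.camera_params('wrist');np.set_printoptions(precision=4,suppress=True)
def on(u,v,ax,val):
    o,d=wray(w,u,v);return o+d*(val-o[ax])/d[ax]
print("cam",wray(w,256.,193.)[0])
for q in [(250.5,158),(264,158),(251.5,232),(263,232),(257,195)]: print(on(*q,0,.588))
print("loop top near", on(257,66,2,.221),"railstop",on(338,91,2,.21),"stoptop",on(343,72,2,.236),"collar",on(162,95,2,.21))
E
python3 go.py .607 .1525 .138 40 -.0
```

```text
cam [0.5122 0.1549 0.3748]
[0.588  0.1555 0.2328]
[0.588  0.1482 0.2326]
[0.588  0.1562 0.067 ]
[0.588  0.144  0.0661]
[0.588  0.1514 0.1768]
loop top near [0.6704 0.1501 0.221 ] railstop [0.6571 0.0899 0.21  ] stoptop [0.6518 0.0934 0.236 ] collar [0.6557 0.2207 0.21  ]
[0.0022, -0.001, 0.1983, 0.005, 0.0016, -0.0035]
```

Request:
play_rows(commands=[[[0.001,0.001,0.07,0.004,0.001,-0.002,-1],[0.001,0.001,0.13,0.005,0.001,-0.003,-1],[0.002,0.001,0.18,0.005,0.001,-0.003,-1],[0.002,0.001,0.198,0.005,0.001,-0.003,-1],[0.002,0.001,0.198,0.005,0.001,-0.003,-1]]])

```text
time: 2.7
tool_pos: [0.6042, 0.1448, 0.146]
tcp_rot: [-2.954, 0.01, -1.062]
wrist_force: [0.8, -0.2, 0.1]
width: 0.999
grip_force: 0.0
```

```bash
python3 st.py; python3 go.py .607 .151 .138 40 -.0;python3 - <<'E'
from h import *
cv2.imwrite('pics/w2.png',bot.read_camera('wrist'))
E
```

```text
2.7 [0.6042 0.1448 0.146 ] q [ 0.2894 -0.0117  2.2899 -0.7645  0.2654  2.5502] F [ 0.7897 -0.2488  0.1472] grip 0.0 w 0.9989891085744931 tilt 39.5591233456826 yaw -0.005280606235499952 y_z -0.004667241689491236
[-0.0051, -0.0103, 0.0032, -0.0001, 0.0024, -0.0022]
```

View pics/w2.png

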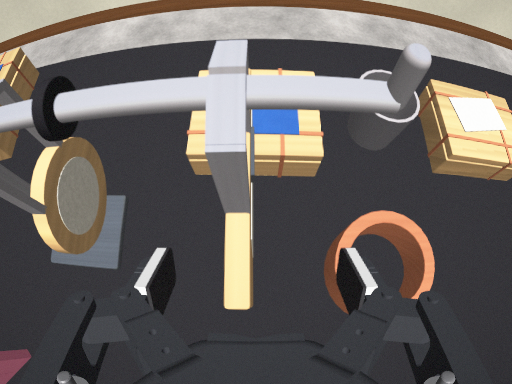

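The arm is clear of the board but q6 sits at its limit. I'll back off, turn the tool half a turn and use less tilt.

Request:
play_rows(commands=[[[0,0,-0.08,0,0,0,-1],[0,0,-0.16,0,0,0,-1],[0,0,-0.24,0,0,0,-1],[0,0,-0.27,0,0,-0.5,-1],[0,0,-0.27,0,0,-0.5,-1],[0,0,-0.27,0,0,-0.5,-1],[0,0,-0.27,0,0,-0.5,-1],[0,0,-0.27,0,0,-0.5,-1]]])

```text
time: 3.55
tool_pos: [0.5002, 0.1464, 0.2739]
tcp_rot: [2.551, 1.007, 0.928]
wrist_force: [0.2, -0.4, 0.0]
width: 0.996
grip_force: 0.0
```

Request:
play_rows(commands=[[[0,0,0,0,0,-0.7,-1],[0,0,0,0,0,-0.7,-1],[0,0,0,0,0,-0.7,-1],[0,0,0,0,0,-0.7,-1],[0,0,0,0,0,-0.7,-1],[0,0,0,0,0,-0.7,-1],[0,0,0,0,0,-0.7,-1],[0,0,0,0,0,-0.7,-1]]])

```text
time: 4.35
tool_pos: [0.5002, 0.1464, 0.2736]
tcp_rot: [1.412, 2.087, 0.517]
wrist_force: [-0.1, 0.1, -0.4]
width: 0.998
grip_force: 0.0
```

```bash
cat >> h.py <<'E'
_rot=rot
def rot(t,w): return _rot(t,w)*R.from_rotvec([0,0,np.pi])
E
sed -i 's/"yaw",np.arctan2(m\[0,1\],-m\[1,1\])/"yaw",np.arctan2(-m[0,1],m[1,1])/' st.py
python3 st.py; python3 - <<'E'
from h import *
p,r,s=now(); g=tcp([.607,.151,.138],32,0)-.12*rot(32,0).apply([0,0,1]); print(g,rel(p,r,g,rot(32,0)))
E
```

```text
4.35 [0.5002 0.1464 0.2736] q [ 0.3826 -0.408   2.3381 -0.4326  0.5956  0.2853] F [-0.1211  0.0642 -0.3856] grip 0.0 w 0.9983518059660729 tilt 39.837190777046466 yaw -1.0914897965569743 y_z 0.5963116706367869
[0.54023017 0.151      0.24485406] [-0.0007, 0.0218, 0.0795, 0.0271, 0.0374, -0.3786]
```

Request:
play_rows(commands=[[[0,0,0,0.027,0.037,-0.379,-1],[0,0,0,0.027,0.037,-0.379,-1],[0,0,0,0.027,0.037,-0.379,-1],[0,0,0,0.027,0.037,-0.379,-1],[0,0,0,0.027,0.037,-0.379,-1],[0,0,0,0.027,0.037,-0.379,-1],[-0.001,0.022,0.08,0.027,0.037,-0.379,-1],[-0.001,0.022,0.08,0.027,0.037,-0.379,-1]]])

```text
time: 5.15
tool_pos: [0.5412, 0.1505, 0.2389]
tcp_rot: [-0.002, 2.591, -0.004]
wrist_force: [-1.8, -0.8, -0.7]
width: 0.999
grip_force: 0.0
```

```bash
python3 st.py; python3 go.py .607 .151 .138 32 0
```

```text
5.15 [0.5412 0.1505 0.2389] q [ 0.3242 -0.2223  2.2231 -0.2895  0.6345 -1.0587] F [-1.8149 -0.8015 -0.7179] grip 0.0 w 0.9986547328436662 tilt 31.555470756971236 yaw 0.0006558790241609369 y_z -0.0035457680105415905
[-0.0053, 0.0013, 0.1906, -0.0008, -0.0025, 0.0008]
```

Request:
play_rows(commands=[[[-0.003,0.001,0.07,0,0,0,-1],[-0.004,0.001,0.13,0,0,0,-1],[-0.005,0.001,0.175,0,0,0,-1],[-0.005,0.001,0.19,0,0,0,-1],[-0.005,0.001,0.19,0,0,0,-1],[-0.005,0.001,0.19,0,0,0,-1]]])

```text
time: 5.75
tool_pos: [0.6042, 0.1514, 0.1497]
tcp_rot: [0.005, 2.582, 0.001]
wrist_force: [-0.6, -0.2, 0.3]
width: 1.0
grip_force: 0.0
```

```bash
python3 st.py; python3 go.py .607 .151 .138 32 0; python3 - <<'E'
from h import *
cv2.imwrite('pics/w3.png',bot.read_camera('wrist'))
E
```

```text
5.75 [0.6042 0.1514 0.1497] q [ 0.2825  0.0112  2.2026 -0.3795  0.4128 -0.9753] F [-0.6236 -0.1826  0.3367] grip 0.0 w 0.9996969641406204 tilt 32.062054708388295 yaw -0.003718835526571505 y_z 0.0015483596572251636
[0.0064, -0.0007, 0.0089, -0.0002, 0.0003, -0.0013]
```

View pics/w3.png

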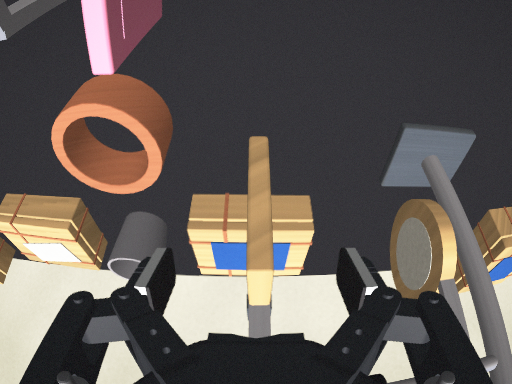

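The wrist view shows the board edge at x≈259, between the pads (155 and 350, centre 253). The grasp is centred to about 2 mm. Closing.

Request:
play_rows(commands=[[[0.006,0.002,0.009,0,0,0,-1],[0.006,0.002,0.009,0,0,0,1],[0.006,0.002,0.009,0,0,0,1],[0.006,0.002,0.009,0,0,0,1],[0.006,0.002,0.009,0,0,0,1],[0.006,0.002,0.009,0,0,0,1],[0.006,0.002,0.009,0,0,0,1],[0.006,0.002,0.009,0,0,0,1]]], force=80)

```text
time: 6.6
tool_pos: [0.6039, 0.1524, 0.1412]
tcp_rot: [0.005, 2.584, -0.0]
wrist_force: [-0.9, -1.0, 1.5]
width: 0.131
grip_force: 78.8
```

```bash
python3 st.py; python3 go.py .607 .152 .166 32 0; python3 - <<'E'
from h import *
a=bot.read_camera('scene')[140:290,200:380];b=bot.read_camera('side')[160:260,170:290]
c=np.hstack([cv2.resize(a,(480,400),interpolation=2),cv2.resize(b,(320,267),interpolation=2) if 0 else cv2.copyMakeBorder(cv2.resize(b,(320,267),interpolation=2),0,133,0,0,0)])
cv2.imwrite('pics/g1.png',c)
E
```

```text
6.6 [0.6039 0.1524 0.1412] q [ 0.2849  0.0244  2.2071 -0.3959  0.3994 -0.9561] F [-0.8709 -1.0484  1.5145] grip 78.8163149356842 w 0.1313571182018226 tilt 31.935463880443987 yaw -0.003692918446469854 y_z 0.0007343261860138417
[-0.0262, -0.0006, -0.0423, -0.0004, -0.0004, -0.0011]
```

View pics/g1.png

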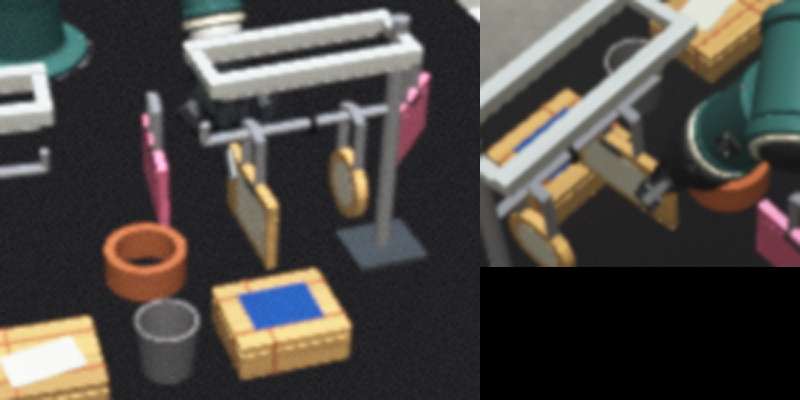

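Board is gripped (11 mm opening, 79 N). The scene shows everything else in place. Lifting 34 mm.

Request:
play_rows(commands=[[[-0.006,0,-0.01,0,0,0,1],[-0.015,0,-0.024,0,0,0,1],[-0.024,0,-0.038,0,0,0,1],[-0.03,0,-0.048,0,0,0,1],[-0.03,0,-0.048,0,0,0,1],[-0.03,0,-0.048,0,0,0,1]]], force=80)

```text
time: 7.3
tool_pos: [0.604, 0.1524, 0.1756]
tcp_rot: [0.005, 2.584, -0.0]
wrist_force: [0.8, -1.0, -1.9]
width: 0.129
grip_force: 78.5
```

```bash
python3 st.py; python3 - <<'E'
from h import *
a=bot.read_camera('scene')[140:270,230:380];b=bot.read_camera('side')[160:260,170:290]
cv2.imwrite('pics/l1.png',np.hstack([cv2.resize(a,(450,390),interpolation=2),cv2.copyMakeBorder(cv2.resize(b,(350,292),interpolation=2),0,98,0,0,0)]))
p,r,s=now();ro=rot(32,0);q=ro.apply([0,0,0])
print(rel(p,r,p+[-.001,-.152,0],r)) # to y 0
E
```

```text
7.3 [0.604  0.1524 0.1756] q [ 0.2849 -0.0242  2.1809 -0.3383  0.4687 -1.0194] F [ 0.7584 -1.0248 -1.8645] grip 78.4635078907013 w 0.12904861414917268 tilt 31.963000622146694 yaw -0.00376080781471619 y_z 0.0008945097690530831
[0.0006, -0.2533, -0.0005, 0.0, 0.0, 0.0]
```

View pics/l1.png

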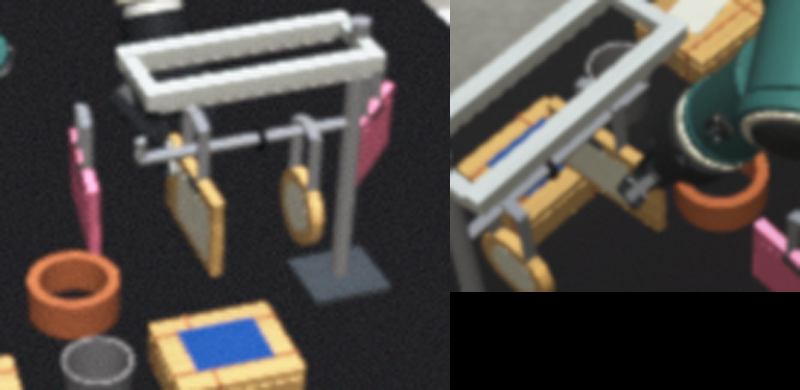

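The scene shows the board lifted: loop roof (192,108) is above the rail, the board is level, and the disc and stand are unmoved. Checking the numbers.

```bash
python3 - <<'E'
from h import *
np.set_printoptions(precision=1,suppress=True)
O=np.array([.655,.152,.244])
for l,m in [((0,0,.012),(192,108)),((.07,0,-.146),(217,272)),((.07,0,-.056),(219,188)),((-.07,0,-.056),(172,143))]:
    print(proj("scene",O+np.array(l)), 230+m[0]/3,140+m[1]/3)
E
```

```text
[294.7 176. ] 294.0 176.0
[301.6 230.8] 302.3333333333333 230.66666666666669
[302.3 206.8] 303.0 202.66666666666666
[286.7 183.6] 287.3333333333333 187.66666666666666
```

Request:
play_rows(commands=[[[0,-0.03,0,0,0,0,1],[0,-0.08,0,0,0,0,1],[0,-0.13,0,0,0,0,1],[0,-0.18,0,0,0,0,1],[0,-0.225,0,0,0,0,1],[0,-0.25,0,0,0,0,1],[0,-0.253,0,0,0,0,1],[0,-0.253,0,0,0,0,1]]], force=80)

```text
time: 8.2
tool_pos: [0.6029, 0.0002, 0.1744]
tcp_rot: [0.007, 2.585, -0.001]
wrist_force: [-0.1, 0.8, -1.6]
width: 0.131
grip_force: 78.6
```

```bash
python3 st.py; python3 - <<'E'
from h import *
np.set_printoptions(precision=4,suppress=True)
a=bot.read_camera('scene');cv2.imwrite('pics/mid_s.png',a);b=bot.read_camera('side');cv2.imwrite('pics/mid_d.png',b)
# predicted board corners vs wood mask extents
p,r,s=now();O=np.array([.655,p[1],.244])
for l in [(.07,0,-.146),(.07,0,-.056),(-.07,0,-.056),(-.07,0,-.146),(0,0,.012)]: print(l,proj("scene",O+l),proj("side",O+l))
# rail B refinement: bright grey pixel rows in scene between stop and collar
hsv=cv2.cvtColor(a,cv2.COLOR_BGR2HSV);A=cv2.imread('pics/scene0.png');g=cv2.cvtColor(A,cv2.COLOR_BGR2GRAY).astype(float)
pts=[]
for u in range(178,214,4):
    c=g[196:214,u]; w=np.clip(c-60,0,None); pts.append((u,196+(w*np.arange(18)).sum()/w.sum()))
X=np.array([onz("scene",*q,.21) for q in pts]);print(np.array(pts)[:,1]);print(X[:,:2]);print("slope dx/dy",np.polyfit(X[:,1],X[:,0],1))
E
```

```text
8.2 [0.6029 0.0002 0.1744] q [-0.0558 -0.077   2.2329  0.0661  0.4311 -1.6738] F [-0.1257  0.8319 -1.5719] grip 78.5503900051117 w 0.13118258986614661 tilt 31.86225381172311 yaw -0.004840812597506764 y_z 0.000814360071202481
(0.07, 0, -0.146) [254.8195 240.276 ] [242.4115 184.9876]
(0.07, 0, -0.056) [254.0889 215.9857] [241.2465 164.8367]
(-0.07, 0, -0.056) [241.6386 191.5598] [278.2544 187.4966]
(-0.07, 0, -0.146) [242.6829 214.8617] [277.5291 207.3766]
(0, 0, 0.012) [246.9118 184.3259] [259.0969 159.2655]
[208.5257 205.9431 205.4631 204.9757 204.6548 204.1827 203.8369 203.2974
 202.9263]
[[ 0.6484 -0.2085]
 [ 0.6387 -0.1951]
 [ 0.6399 -0.1834]
 [ 0.6411 -0.1716]
 [ 0.6432 -0.16  ]
 [ 0.6445 -0.1482]
 [ 0.6465 -0.1366]
 [ 0.6474 -0.1247]
 [ 0.6492 -0.1129]]
slope dx/dy [0.0634 0.6545]
```

```bash
cat > bp.py <<'E'
import sys
from h import *
# args: triples y,lift ; rail B line; prints rows from the measured pose
p,r,s=now();w=-.127
for a in sys.argv[1:]:
    y,l=map(float,a.split(','));O=np.array([.666+.128*y,y,.21+l])
    G=O+R.from_rotvec([0,0,w]).apply([-.049,0,-.074]);t=tcp(G,32,w)
    print(a,np.round(t,4),rel(p,r,t,rot(32,w)))
E
python3 bp.py -.04,.034 -.08,.034 -.13,.034
```

```text
-.04,.034 [ 0.6091 -0.0334  0.1751] [-0.0092, -0.0575, 0.0046, 0.0211, -0.0007, 0.0333]
-.08,.034 [ 0.604  -0.0734  0.1751] [-0.0021, -0.1242, 0.0002, 0.0211, -0.0007, 0.0333]
-.13,.034 [ 0.5976 -0.1234  0.1751] [0.0067, -0.2076, -0.0053, 0.0211, -0.0007, 0.0333]
```

Request:
play_rows(commands=[[[-0.009,-0.03,0.004,0.011,0,0.016,1],[-0.009,-0.058,0.005,0.021,-0.001,0.033,1],[-0.007,-0.08,0.003,0.021,-0.001,0.033,1],[-0.002,-0.124,0,0.021,-0.001,0.033,1],[0.003,-0.17,-0.003,0.021,-0.001,0.033,1],[0.006,-0.2,-0.005,0.021,-0.001,0.033,1],[0.007,-0.208,-0.005,0.021,-0.001,0.033,1],[0.007,-0.208,-0.005,0.021,-0.001,0.033,1]]], force=80)

```text
time: 9.1
tool_pos: [0.5977, -0.124, 0.1751]
tcp_rot: [0.164, 2.577, -0.047]
wrist_force: [-0.5, 1.0, -2.8]
width: 0.128
grip_force: 78.6
```

```bash
python3 st.py; python3 bp.py -.15,.034 -.15,.006 -.19,.006; python3 - <<'E'
from h import *
a=bot.read_camera('scene')[150:290,110:260];b=bot.read_camera('side')[70:190,250:370]
cv2.imwrite('pics/t1.png',np.hstack([cv2.resize(a,(450,420),interpolation=2),cv2.copyMakeBorder(cv2.resize(b,(350,350),interpolation=2),0,70,0,0,0)]))
E
```

```text
9.1 [ 0.5977 -0.124   0.1751] q [-0.2914 -0.0623  2.2192  0.2062  0.439  -1.8977] F [-0.5297  0.9529 -2.756 ] grip 78.57744812965393 w 0.12799904199191223 tilt 32.08568384837467 yaw -0.12682745544449137 y_z -4.192263762183013e-05
-.15,.034 [ 0.595  -0.1434  0.1751] [0.0003, -0.0326, -0.0002, 0.0, 0.0005, 0.0001]
-.15,.006 [ 0.595  -0.1434  0.1471] [0.0251, -0.0326, 0.0393, 0.0, 0.0005, 0.0001]
-.19,.006 [ 0.5899 -0.1834  0.1471] [0.0251, -0.0998, 0.0393, 0.0, 0.0005, 0.0001]
```

View pics/t1.png

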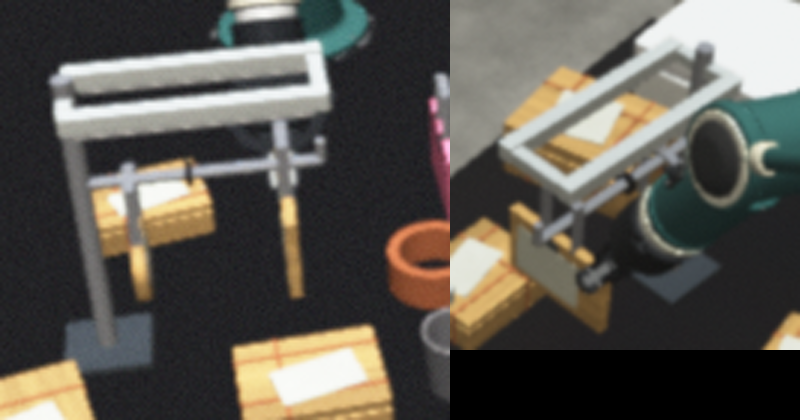

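Last picture: the loop (283,150) is inside the end stop (320,150), the rail passes through the opening, and the collar is at (187,172). Lowering next, then sliding.

```bash
python3 bp.py -.15,.012 -.15,.002 -.195,.002
```

```text
-.15,.012 [ 0.595  -0.1434  0.1531] [0.0196, -0.0339, 0.0308, 0.0002, 0.0004, 0.0004]
-.15,.002 [ 0.595  -0.1434  0.1431] [0.0284, -0.0339, 0.045, 0.0002, 0.0004, 0.0004]
-.195,.002 [ 0.5893 -0.1884  0.1431] [0.0285, -0.1095, 0.0449, 0.0002, 0.0004, 0.0004]
```

Request:
play_rows(commands=[[[0,-0.034,0,0,0,0,1],[0.01,-0.034,0.016,0,0,0,1],[0.02,-0.034,0.031,0,0,0,1],[0.026,-0.034,0.041,0,0,0,1],[0.028,-0.034,0.045,0,0,0,1],[0.028,-0.034,0.045,0,0,0,1]]], force=80)

```text
time: 9.8
tool_pos: [0.5948, -0.1436, 0.1424]
tcp_rot: [0.162, 2.578, -0.046]
wrist_force: [0.6, 1.3, -1.9]
width: 0.128
grip_force: 78.8
```

```bash
python3 st.py; python3 bp.py -.195,.002 -.205,.002
```

```text
9.8 [ 0.5948 -0.1436  0.1424] q [-0.3363 -0.0103  2.2399  0.3047  0.3791 -2.0342] F [ 0.5508  1.3251 -1.8881] grip 78.79502177238464 w 0.128165069952717 tilt 32.01760891201849 yaw -0.1257045239886663 y_z 0.00020923393967822723
-.195,.002 [ 0.5893 -0.1884  0.1431] [-0.0008, -0.0752, -0.0008, 0.0003, 0.0001, 0.0003]
-.205,.002 [ 0.588  -0.1984  0.1431] [-0.0008, -0.092, -0.0008, 0.0003, 0.0001, 0.0003]
```

Request:
play_rows(commands=[[[0,-0.03,0,0,0,0,1],[0,-0.06,0,0,0,0,1],[0,-0.08,0,0,0,0,1],[0,-0.09,0,0,0,0,1],[0,-0.092,0,0,0,0,1],[0,-0.092,0,0,0,0,1]]], force=80)

```text
time: 10.4
tool_pos: [0.5883, -0.199, 0.1434]
tcp_rot: [0.163, 2.577, -0.047]
wrist_force: [-0.4, 0.1, -2.7]
width: 0.131
grip_force: 78.7
```

Request:
play_rows(commands=[[[0,-0.003,0,0,0,0,1],[0,-0.006,0,0,0,0,1],[0,-0.009,0,0,0,0,1],[0,-0.009,0,0,0,0,1]]])

```text
time: 10.8
tool_pos: [0.5877, -0.2046, 0.1435]
tcp_rot: [0.163, 2.577, -0.047]
wrist_force: [0.5, 1.3, -0.5]
width: 0.131
grip_force: 78.7
```

```bash
python3 st.py; python3 - <<'E'
from h import *
np.set_printoptions(precision=1,suppress=True)
# collar pixel (scene0) and gap check on present scene image: dark run along the rail
a=bot.read_camera('scene');cv2.imwrite('pics/s2.png',a)
g=cv2.cvtColor(a,cv2.COLOR_BGR2GRAY);g0=cv2.cvtColor(cv2.imread('pics/scene0.png'),cv2.COLOR_BGR2GRAY)
for v in range(201,211,2): print(v,"now",g[v,164:196],"\n   was",g0[v,164:196])
E
```

```text
10.8 [ 0.5877 -0.2046  0.1435] q [-0.4675  0.0149  2.2128  0.4531  0.4176 -2.2817] F [ 0.4552  1.2678 -0.5326] grip 78.67864608764648 w 0.13103984585585507 tilt 32.11344997711102 yaw -0.12650959253125602 y_z -0.00028616641197452136
201 now [ 43  37  37  37  33  36  46  54  55  60  68  86 102 102  77  59  57  51
  44  38  35  35  31  35  46  52  55  53  49  40  35  39] 
   was [32 33 33 34 36 39 42 37 40 41 41 35 30 33 36 34 33 36 34 34 34 32 35 35
 32 35 33 35 35 34 39 39]
203 now [ 54  46  56  86 109 119  99  66  46  70 134 172 185 178 130  71  45  46
  49  55  57  64  71  78  94 109 115 111 113 120 129 132] 
   was [ 50  67  74  95 111 126 129 105 101 112  90  59  45  38  43  42  49  47
  46  56  57  65  73  72  86 102 109 109 112 120 129 136]
205 now [ 72  78  99 150 185 192 164 111  63  84 146 183 195 188 166 160 169 176
 178 179 178 180 183 185 185 188 191 187 188 184 177 178] 
   was [187 188 191 195 201 202 192 149  96  93 133 146 142 141 148 159 164 176
 176 177 177 177 181 180 183 191 189 188 187 184 182 177]
207 now [183 179 180 184 189 191 184 142  82  92 157 187 194 193 185 178 169 166
 160 150 143 139 132 125 120 113 110 110 107 101  87  77] 
   was [196 194 193 193 192 194 183 142  87  91 152 176 180 178 171 174 169 163
 159 152 146 137 130 124 118 116 109 110 105  97  86  78]
209 now [167 167 157 148 137 129 117  90  54  61 124 174 188 188 161 117  80  68
  66  65  60  56  49  40  38  37  33  34  39  38  34  33] 
   was [170 169 168 167 167 158 153 124  77  67 121 150 146 109  73  57  57  53
  52  47  49  39  39  37  40  35  34  36  33  38  33  35]
```

Request:
play_rows(commands=[[[0,-0.001,0,0,0,0,1],[0,-0.002,0,0,0,0,1],[0,-0.002,0,0,0,0,1]]])

```text
time: 11.15
tool_pos: [0.5875, -0.2058, 0.1435]
tcp_rot: [0.163, 2.577, -0.047]
wrist_force: [0.3, 1.0, -2.0]
width: 0.13
grip_force: 78.7
```

Request:
play_rows(commands=[[[0,-0.001,0,0,0,0,1],[0,-0.002,0,0,0,0,1],[0,-0.002,0,0,0,0,1]]])

```text
time: 11.45
tool_pos: [0.5873, -0.2068, 0.1434]
tcp_rot: [0.163, 2.577, -0.047]
wrist_force: [1.0, 1.8, -1.9]
width: 0.13
grip_force: 78.6
```

Request:
play_rows(commands=[[[0,-0.001,0,0,0,0,1],[0,-0.002,0,0,0,0,1],[0,-0.002,0,0,0,0,1]]])

```text
time: 11.75
tool_pos: [0.5872, -0.2073, 0.1434]
tcp_rot: [0.161, 2.578, -0.046]
wrist_force: [1.4, 5.5, -1.0]
width: 0.131
grip_force: 78.9
```

Request:
play_rows(commands=[[[0,-0.001,0,0,0,0,1],[0,-0.002,0,0,0,0,1],[0,-0.002,0,0,0,0,1]]])

```text
time: 12.05
tool_pos: [0.5871, -0.2078, 0.1434]
tcp_rot: [0.159, 2.578, -0.045]
wrist_force: [1.3, 8.4, -0.2]
width: 0.132
grip_force: 79.4
```

```bash
python3 st.py; python3 - <<'E'
from h import *
a=bot.read_camera('scene');g=cv2.cvtColor(a,cv2.COLOR_BGR2GRAY)
for v in range(203,211,2): print(v,"now",g[v,166:190])
E
```

```text
12.05 [ 0.5871 -0.2078  0.1434] q [-0.4758  0.0173  2.2103  0.4633  0.4232 -2.3001] F [ 1.2699  8.3961 -0.2136] grip 79.41210508346558 w 0.13244295789001745 tilt 32.04129312938739 yaw -0.12335399877575731 y_z 0.0005466786262917911
203 now [ 70  92 102  86  60  46  61 107 157 180 181 144  86  53  48  46  49  54
  59  68  76  85  96 112]
205 now [158 190 191 161 111  84  76 118 167 191 191 182 170 164 170 175 177 179
 179 180 180 183 185 189]
207 now [183 191 191 185 175 139  84  98 164 193 194 192 183 176 168 163 162 152
 146 136 132 121 119 116]
209 now [149 143 130 126 110  89  56  87 160 187 194 181 139  88  67  66  67  62
  58  49  43  40  39  31]
```

Contact with the collar shows up at Fy ≈ 8 N. I'll ease the push, lower the last 2 mm so the loop rests on the rail, then open gently.

Request:
play_rows(commands=[[[0,0.0015,0,0,0,0,1],[0,0.003,0,0,0,0,1],[0.001,0.003,0.0015,0,0,0,1],[0.0016,0.003,0.0026,0,0,0,1],[0.0016,0.003,0.0026,0,0,0,1]]])

```text
time: 12.6
tool_pos: [0.5877, -0.2074, 0.1423]
tcp_rot: [0.162, 2.576, -0.047]
wrist_force: [-0.2, 4.7, 2.2]
width: 0.13
grip_force: 79.5
```

```bash
python3 st.py
```

```text
12.6 [ 0.5877 -0.2074  0.1423] q [-0.4733  0.0189  2.2119  0.4636  0.4165 -2.2974] F [-0.2135  4.6872  2.2156] grip 79.5097017288208 w 0.12992344015210333 tilt 32.15985670264255 yaw -0.12579126298665236 y_z -0.0004529515789705174
```

Request:
play_rows(commands=[[[0,0.001,-0.0005,0,0,0,1],[0,0.001,-0.0005,0,0,0,1],[0,0.001,-0.0005,0,0,0,0.7],[0,0.001,-0.0005,0,0,0,0.65],[0,0.001,-0.0005,0,0,0,0.5],[0,0.001,-0.0005,0,0,0,0.3],[0,0.001,-0.0005,0,0,0,0.2],[0,0.001,-0.0005,0,0,0,0.2]]], force=20)

```text
time: 13.4
tool_pos: [0.5871, -0.2071, 0.1418]
tcp_rot: [0.163, 2.577, -0.047]
wrist_force: [-0.6, -0.4, -0.1]
width: 0.402
grip_force: 0.0
```

```bash
python3 st.py; python3 - <<'E'
from h import *
a=bot.read_camera('scene');g=cv2.cvtColor(a,cv2.COLOR_BGR2GRAY);cv2.imwrite('pics/s3.png',a)
for v in range(203,211,2): print(v,"now",g[v,166:190])
w=bot.read_camera('wrist');cv2.imwrite('pics/w4.png',w)
h=cv2.cvtColor(w,cv2.COLOR_BGR2HSV)
for v in (150,200,240): # board edge and pads columns in the wrist view
    print(v,cv2.cvtColor(w,cv2.COLOR_BGR2GRAY)[v,200:312:4])
E
```

```text
13.4 [ 0.5871 -0.2071  0.1418] q [-0.4728  0.0184  2.213   0.4615  0.4162 -2.2942] F [-0.6279 -0.3824 -0.0762] grip 0.0 w 0.4023243341292331 tilt 32.10813319820393 yaw -0.12676133308355209 y_z -0.00029406738177448905
203 now [ 72  63  54  54  49  56  91 134 171 186 180 147  88  51  49  48  48  54
  60  71  70  74  87 110]
205 now [183 135  96  83  86  74  68 113 162 183 188 180 168 161 168 174 175 177
 180 183 180 179 187 190]
207 now [192 184 181 186 176 136  87 103 161 191 192 186 177 172 170 165 160 154
 146 139 130 127 121 116]
209 now [142 136 126 126 121 110  76  91 160 190 196 185 153 106  67  52  56  62
  60  62  60  52  46  40]
150 [ 54  53  52  53  55  56  55  53  57  56  55  55 139 158 159 152 151  77
  57  50  51  54  53  52  54  55  51  54]
200 [ 54  59  56  52  51  57  56  56  54  54  54  55 151 154 154 154 154 143
  57  56  55  56  56  55  52  56  53  53]
240 [ 54  53  53 110 111  28  45  53  54  53  51  96 166 164 164 158 159 147
 147 160 161 163  54  77 111 112 166 168]
```

Opened with no residual force, and the board edge (columns 248–266) lies clear between the pads. Retreating along the tool axis.

Request:
play_rows(commands=[[[0,0,-0.02,0,0,0,0.2],[0,0,-0.05,0,0,0,0.2],[0,0,-0.1,0,0,0,0.2],[0,0,-0.15,0,0,0,0.2],[0,0,-0.2,0,0,0,0.2],[0,0,-0.25,0,0,0,0.2],[0,0,-0.25,0,0,0,0.2],[0,0,-0.25,0,0,0,0.2]]])

```text
time: 14.3
tool_pos: [0.5081, -0.1971, 0.2705]
tcp_rot: [0.163, 2.574, -0.049]
wrist_force: [0.2, 0.2, -0.3]
width: 0.405
grip_force: 0.0
```

Request:
play_rows(commands=[[[0,0,0,0,0,0,0.2],[0,0,0,0,0,0,0.2],[0,0,0,0,0,0,0.2],[0,0,0,0,0,0,0.2],[0,0,0,0,0,0,0.2],[0,0,0,0,0,0,0.2],[0,0,0,0,0,0,0.2],[0,0,0,0,0,0,0.2]]])

```text
time: 15.1
tool_pos: [0.5081, -0.1969, 0.269]
tcp_rot: [0.163, 2.577, -0.047]
wrist_force: [-0.8, -0.0, 0.4]
width: 0.399
grip_force: 0.0
```

```bash
cat > chk.py <<'E'
from h import *
import time
np.set_printoptions(precision=4,suppress=True)
A0=cv2.imread('pics/scene0.png')
a=bot.read_camera('scene');g=cv2.cvtColor(a,cv2.COLOR_BGR2GRAY);cv2.imwrite('pics/s4.png',a)
for v in range(203,211,2): print(v,g[v,162:184])
b=bot.read_camera('side');b2=bot.read_camera('side');cv2.imwrite('pics/d4.png',b)
for n,i,i0 in(("scene",a,A0),("side",b,cv2.imread('pics/side0.png'))):
    m=(cv2.absdiff(i,i0).max(2)>45).astype(np.uint8);m=cv2.morphologyEx(m,cv2.MORPH_OPEN,np.ones((2,2)))
    k,_,st,_=cv2.connectedComponentsWithStats(m);print(n,[s.tolist() for s in st[1:] if s[4]>15])
w=lambda i:(cv2.inRange(cv2.cvtColor(i,cv2.COLOR_BGR2HSV),(10,70,90),(28,255,255)))
# scene: new wood pixels below the rail = board outline
n=(w(a)>0)&~(w(A0)>0);n[:, 215:]=0;ys,xs=np.nonzero(n[195:270,150:215]);print("wood new cols",xs.min()+150,xs.max()+150,"rows",ys.min()+195,ys.max()+195)
O=np.array([.666-.128*.2145,-.2145,.21])
for l in [(.07,0,-.146),(.07,0,-.056),(-.07,0,-.056),(-.07,0,-.146),(0,0,.012)]:
    X=O+R.from_rotvec([0,0,-.127]).apply(l);print(l,proj("scene",X),proj("side",X))
E
python3 st.py;python3 chk.py
```

```text
15.1 [ 0.5081 -0.1969  0.269 ] q [-0.5436 -0.2979  2.2252  0.3319  0.721  -2.1833] F [-0.8153 -0.0315  0.3949] grip 0.0 w 0.399388128744088 tilt 32.11047484495141 yaw -0.12651601753528705 y_z -0.0002755412890433559
203 [ 39  49  54  62  73  92 113 125 131 101 103 132 167 182 176 146  87  50
  41  45  50  53]
205 [155 177 192 193 195 196 198 202 191 150 101 114 165 185 186 185 167 164
 170 175 177 176]
207 [199 198 196 194 196 195 196 194 182 142  89 106 166 192 193 186 178 173
 170 168 159 151]
209 [173 174 168 168 165 167 164 157 154 126  82  89 161 189 191 187 157 106
  62  50  52  46]
scene [[0, 0, 157, 160, 5993], [140, 0, 73, 120, 3094], [228, 0, 26, 90, 2012], [191, 43, 64, 94, 2025], [212, 111, 5, 5, 16], [156, 117, 27, 26, 538], [184, 142, 5, 6, 24], [153, 144, 5, 7, 28], [184, 154, 6, 8, 31], [292, 185, 6, 4, 21], [286, 191, 20, 51, 640], [175, 202, 5, 5, 20], [175, 209, 7, 18, 87], [176, 228, 9, 33, 184]]
side [[482, 0, 30, 87, 1851], [370, 64, 132, 67, 3620], [390, 70, 20, 29, 424], [503, 90, 9, 5, 31], [350, 111, 18, 25, 259], [372, 124, 16, 8, 57], [308, 131, 7, 7, 27], [460, 132, 47, 28, 391], [343, 136, 10, 8, 39], [291, 144, 34, 35, 591], [509, 149, 3, 8, 17], [439, 157, 37, 49, 1027], [224, 201, 7, 7, 32], [208, 209, 37, 38, 593], [401, 241, 75, 68, 2160], [474, 277, 38, 36, 350], [492, 283, 20, 20, 218], [404, 290, 75, 69, 1498]]
wood new cols 156 203 rows 206 262
(0.07, 0, -0.146) [181.3286 260.5054] [290.0969 156.0862]
(0.07, 0, -0.056) [178.1619 236.5403] [291.3308 136.3686]
(-0.07, 0, -0.056) [176.8276 209.4639] [323.4815 158.5893]
(-0.07, 0, -0.146) [179.8029 232.4838] [320.6436 178.1759]
(0, 0, 0.012) [175.0183 203.7124] [308.6606 131.0146]
```

```bash
python3 -c "
from workcell import bot
import numpy as np
a=bot.read_camera('side')[120:185,285:330].astype(int);[bot.read_camera('scene') for _ in range(4)];b=bot.read_camera('side')[120:185,285:330].astype(int)
print(abs(a-b).max(),abs(a-b).mean());print(bot.finish_job())"
```

```text
4 0.6975498575498575
the job is handed in; nothing more can be done
None
```

The order board was taken off the left rail, threaded over the right rail's end stop, and now hangs still against the black collar. The robot is clear, nothing else moved in the before/after pictures, and the job was handed in at about 15 s. One risk: joint 6 briefly read 2.5502 rad against its 2.55 rad limit during my first approach, before I backed off and regrasped with the tool turned.

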